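Release the seat-recline ratchet and fold its arm flat

TASK

A seat-recline ratchet stands on its plywood fitting board with its arm propped up. Press the pawl's thumb roller down until the pawl tips over and stays free of the teeth, then push the arm down past its teeth until it lies fully down on its rest, and come away. Use only the fingertips: do not lift the arm up or grip anything loose, and leave the loose things around the board and on it where they stand.

Things in the scene. Friction and masses are not known exactly. Their poses are not given: they have to be found in the camera images.
- board: plywood fitting board 130 x 420 x 16 mm, fixed to the bench. Origin: centre of its underside, z up. Its y axis runs lengthwise from the pawl's end (-y) to the end the arm points to (+y); both hinge axes are parallel to its x axis. Arm and pawl pivot between two steel cheek plates (54 mm over all in x, tops 120 mm high). The contact points below all lie in its x = 0 plane.
- hinge (a point): centre of the recliner arm's hinge, 106 mm above the bench, at y = -15 mm of the board.
- recliner (a joint): angle of the steel arm above level, rad: 0 = fully down on its rest post (hard stop); starts 0.55 to 1.0. Its toothed hub (radius 45 mm, teeth 0.27 rad apart) faces the pawl. Pawl in: it may sink to the next tooth but not below about 0.4; pawl free: it goes down to 0. The hinge is stiff (friction 0.8 N m): the arm stays where it is left and needs 2 to 9 N at its pad bar.
- pad_bar (a point): centre of the black rubber cross bar at the arm's end: 22 mm thick, 76 mm long, parallel to the board's x axis, 210 mm from hinge; the arm itself is a steel bar 14 wide and 20 mm deep. Level, the bar's centre is 106 mm above the bench, its top 117 mm.
- pawl (a joint): angle of the dark steel pawl, rad: 0 = fully in the teeth, to about 0.15 with its nose on a tooth; 0.50 = fully free (stop). A heavy block on top makes it tip: below about 0.2 it falls back in, beyond about 0.4 it falls over to 0.50 and stays. Its pivot lies at y = -61 mm of the board, 61 mm above the bench. Pressing takes 1 to 3 N.
- thumb_tail (a point): centre of the thumb roller, a round steel bar 22 mm thick and 46 mm long, parallel to the board's x axis, on the end of the pawl's tail at the board's -y end. With the pawl at 0 it is 87 mm above the bench, 105 mm in -y and 26 mm up from the pivot. Pressed down it swings about the pivot (the joint grows) and ends about 53 mm lower. The freed pawl's block leans towards it but stays 50 mm short of it.
- spool: bystander, loose (sizes in mm): blue thread spool, 34 across and 46 high, standing on the board under the recliner arm; the lowered arm passes 34 above it. Origin at its underside.
- glue: bystander, loose (sizes in mm): small white glue bottle, 48 across, 95 high. Origin at its underside.
- rivets: bystander, loose (sizes in mm): clear jar with a black cap, 54 across, 60 high. Origin at its underside.
- tin: bystander, loose (sizes in mm): tin with a yellow label, 66 across, 80 high. Origin at its underside.
- tape: bystander, loose (sizes in mm): black ring of tape, 90 across, 24 high, lying flat. Origin at its underside.
- camcase: bystander, loose (sizes in mm): small camera in a clear case, 70 x 50, 58 high. Origin at its underside.
- driver: bystander, loose: screwdriver about 180 long, lying mm.

How it is judged:
By the outcome, as a careful person would: the job done as asked, in the order asked, and still so for the second after the job is handed in, with the robot touching nothing.
It also fails if it takes over 48 s, if anything falls off the work surface, if the arm or the gripper's body presses on something with over 40 N, if the wrist force passes 120 N, or if a joint passes its speed limit or range.

ROBOT

A 6-joint arm with a two-finger parallel gripper is mounted at the origin on the work surface. World frame = base frame: x ahead of the robot, y to its left, z up, the work surface at z = 0. Lengths are in mm, angles in rad, forces in N, time in s.
With the tool pointing down it reaches from about 275 to 750 mm from the base axis. Payload 10.2 kg.
Tool frame: the origin (TCP) lies at the very end of the fingers, on their centre line; the grasp point (between the pads) lies 19 mm behind it; y points along the fingers, x is the direction in which the jaws open and shut, and the axes are right-handed (so a half turn about y gives the same grasp; the last joint's range is limited). The gripper opens to 85 mm and grips with 20 to 120 N. Pads are 22 mm wide; open, the fingers measure 114 mm over their backs; the gripper's body (76 mm by 85 mm) begins 54 mm behind the grasp point. The pads swing forward as they close: fully open they stand 13 mm farther back than shut.
Start: joints at [-1.456, 0.313, 1.498, -0, 1.331, -0.223], TCP at [173.979, -495.341, 231.294] pointing down, gripper open.
Joint ranges: [-2.94, 2.94], [-0.97, 2.17], [0.19, 2.56], [-1.23, 4.37], [0.02, 3.11], [-2.88, 2.88]. Speed limits (rad/s): [2.39, 2.39, 3.01, 3.14, 3.14, 3.14].

INTERFACE

Orientations are given as a unit quaternion [w, x, y, z].
In Python, from rig import telemetry, imaging, ctrl gives the robot as it stands.
- The arm moves only by the shell command python3 -m handwheel 'ROWS' [FORCE]. ROWS is JSON, a list of rows, each an object with "delta_pos": the shift along the tool's x, y, z in cm, a list of three; "twist": the turn, a rotation vector about the tool's x, y, z in rad, a list of three; "jaw": the opening, from 0 (shut) to 1 (fully open). A call has exactly 10 rows; each row is the pose to reach, as a shift and turn from the pose commanded when the call began, along the tool's axes at that moment; what a row does not reach only later rows make up. A row lasts 1/12 s, in which the tool goes at most 41.7 mm and 7.16 degrees, less where a joint would pass 70% of its speed; a pose out of reach is approached as far as the arm can. A call with a gripper value outside its range is refused whole. The fingers move at their own pace and stop on an object; FORCE is the grip in N (left out, the last holds). Time passes only in rows, so rows that repeat a pose let the fingers close, or fill a call up. It gives the time, the measured TCP pose, the force and the opening at its end, in the units of the state.
- telemetry.sense(): the state, without advancing time (a new reading comes with each control period).
- imaging.capture(name): name is "scene" or "top"; returns a dict with "frame" (480x640x3 uint8, red, green, blue), "z_map" (480x640 float32, mm along the optical axis (not along the pixel's ray), 0 where there is no reading), "fx", "fy", "cx", "cy" (pixels), "rvec" (rotation vector, rad) and "tvec" (3), from world to camera coordinates, as OpenCV has them. Camera axes: x right, y down, z forward; pixel columns grow to the right and rows downward; lengths in mm; the calibration is good to about 2 mm. A picture is of the moment at which its call begins.
- ctrl.finish_job(): hands the job in, once; it reports no verdict.
The state is a dict: "time_s": time; "joints": joint angles; "dq": joint speeds; "tau": joint torques, N m; "eef_pos": TCP position; "ee_rot": TCP orientation; "force": force on the tool from outside, world axes, zero at the start; "wrist_torque": the same for the moment, N m; "grip_width": opening from 0.0 (shut) to 1.0 (fully open).
Only numpy, scipy, OpenCV 4.12 (cv2) and the standard library are available. Lean on these libraries where they do the work, as an engineer would, in place of code of your own. Each camera call takes 0.05 s, during which the arm holds its last target.

## Working session

There is one attempt and no reset: what is moved stays moved. The work goes in short steps, Python scripts to look and compute and a shell command to move; the robot and the scene stay as the last step left them, time stands still between calls to the robot, and variables do not carry over. Pictures are saved under pics/ and viewed, and the job is handed in when it is done.

```bash
mkdir -p pics; ls; python3 - <<'E'
from rig import telemetry, imaging
import cv2,numpy as np
print(telemetry.sense())
for n in("scene","top"):
    d=imaging.capture(n); cv2.imwrite(f"pics/{n}0.png",d["frame"][:,:,::-1]); np.savez(f"{n}0.npz",**d)
    print(n,{k:d[k] for k in d if k not in("frame","z_map")})
E
```

```text
pics
{'time_s': 0.0, 'joints': array([-1.45640031e+00,  3.13464078e-01,  1.49842938e+00, -3.52896716e-06,
        1.33100155e+00, -2.23391440e-01]), 'dq': array([-0.00032178, -0.00032497, -0.00238406,  0.00035998,  0.00146851,
       -0.00050088]), 'tau': array([-2.33229643e-03, -4.12277842e+01, -2.59742868e+01, -3.88868166e-04,
        4.24744299e-03,  1.26949135e-05]), 'eef_pos': array([ 173.94736203, -495.07619197,  230.73077242]), 'ee_rot': array([ 0.5772737 , -0.57658964,  0.40914764, -0.4085311 ]), 'force': array([-0.23272385,  0.43987373,  0.44601978]), 'wrist_torque': array([ 0.04755936, -0.00104916, -0.01259413]), 'grip_width': 0.9994082505465713}
scene {'fx': 623.5873888369068, 'fy': 623.5873888369068, 'cx': 321.25335809477406, 'cy': 243.30341318082108, 'rvec': array([ 1.67404648,  1.76412655, -0.79616809]), 'tvec': array([ -14.40269033, -296.67905847, 1507.4626218 ])}
top {'fx': 579.0780981419887, 'fy': 579.0780981419887, 'cx': 318.57435268361235, 'cy': 225.2884017842525, 'rvec': array([ 2.14590118, -2.15302884,  0.13456062]), 'tvec': array([  44.20640279,  590.52681177, 1029.72869209])}
```

View pics/scene0.png

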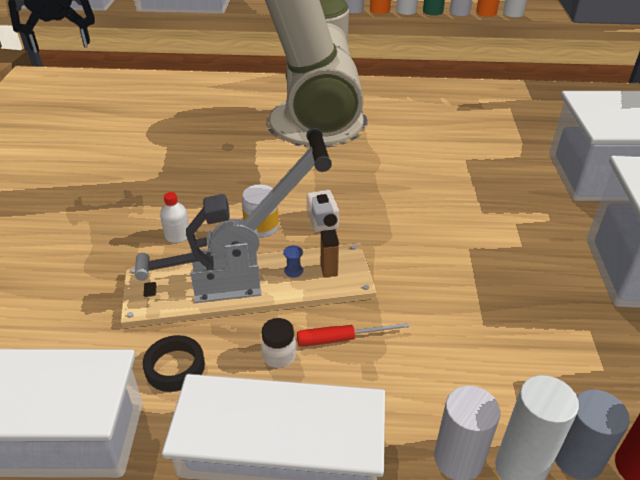

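View pics/top0.png

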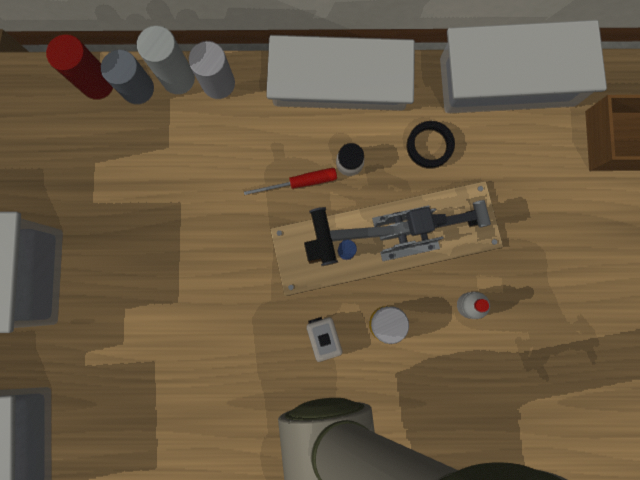

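The scene view shows the roller at about (142,266), the pad bar at (318,150), and the spool under the arm. The top view shows the board corners at about (273,230), (485,182), (502,245) and (288,293), the roller at (482,213) and the pad bar at (323,236).

```bash
cat > h.py <<'E'
import numpy as np,cv2
from scipy.spatial.transform import Rotation as R
def cloud(d):
    z=d["z_map"].astype(float); v,u=np.mgrid[:480,:640]
    c=np.stack([(u-d["cx"])/d["fx"]*z,(v-d["cy"])/d["fy"]*z,z],-1)
    M=cv2.Rodrigues(np.asarray(d["rvec"]))[0]
    return (c-np.asarray(d["tvec"]))@M, z>0
def proj(d,P):
    K=np.array([[d["fx"],0,d["cx"]],[0,d["fy"],d["cy"]],[0,0,1]])
    return cv2.projectPoints(np.asarray(P,float).reshape(-1,1,3),np.asarray(d["rvec"]),np.asarray(d["tvec"]),K,None)[0].reshape(-1,2)
E
python3 - <<'E'
from h import *
d=dict(np.load("top0.npz")); P,ok=cloud(d); np.set_printoptions(precision=1,suppress=True)
for n,(u,v) in dict(c1=(276,232),c2=(482,186),c3=(498,242),c4=(291,288),roller=(482,213),pad=(323,236),glue=(482,306),tin=(390,325),cam=(324,340),jar=(351,156),tape=(430,124),drv=(315,179),block=(421,220),spool=(347,250),post=(312,253)).items(): print(n,P[v,u])
# board top points
m=ok&(P[...,2]>11)&(P[...,2]<20)
u0=np.zeros_like(m);u0[170:300,260:515]=1; m&=u0
r=cv2.minAreaRect(P[m][:,:2].astype(np.float32)); print(r, np.median(P[m][:,2])); print(cv2.boxPoints(r))
m=ok&(P[...,2]>60)&u0
m2=m.copy(); m2[:,:470]=0
r=cv2.minAreaRect(P[m2][:,:2].astype(np.float32)); print('roller',r,P[m2][:,2].max())
m2=ok&u0&(P[...,2]>150); m2[:,345:]=0
r=cv2.minAreaRect(P[m2][:,:2].astype(np.float32)); print('pad',r,P[m2][:,2].max())
E
```

```text
c1 [581.3 122.7  16.4]
c2 [ 667.8 -268.2   16.4]
c3 [ 560.7 -293.3   18.1]
c4 [476.1  93.6  24.3]
roller [ 449.5   34.6 1099. ]
pad [543.5  34.3 277.7]
glue [ 442.7 -237.6   95.7]
tin [410.4 -81.4  79.6]
cam [383.5  33.1  55.3]
jar [715.7 -17.8  62. ]
tape [ 787.6 -171.6   23.7]
drv [681.2  48.9  23.8]
block [ 578.7 -121.4  188.1]
spool [542.7  -8.8  62.4]
post [534.7  53.4  95.1]
((578.7020263671875, -72.79087829589844), (457.86614990234375, 239.7858123779297), 88.52181243896484) 16.19727409319848
[[ 452.9 -298.6]
 [ 692.6 -304.7]
 [ 704.5  153. ]
 [ 464.8  159.2]]
roller ((542.2206420898438, -244.18576049804688), (36.350650787353516, 175.51083374023438), 89.37457275390625) 98.12946927337404
pad ((546.7551879882812, 23.674400329589844), (82.36372375488281, 45.76875305175781), 12.555597305297852) 281.45490374355967
```

```bash
python3 - <<'E'
from h import *
np.set_printoptions(precision=1,suppress=True)
from scipy.optimize import least_squares
d=dict(np.load("top0.npz")); P,ok=cloud(d)
m=ok&(P[...,2]>10)&(P[...,2]<22)
u0=np.zeros_like(m);u0[170:300,260:515]=1; m&=u0
m=cv2.morphologyEx(m.astype(np.uint8),cv2.MORPH_OPEN,np.ones((5,5)))
n,l,s,_=cv2.connectedComponentsWithStats(m); k=1+np.argmax(s[1:,4]); 
Q=P[l>0][:,:2].astype(np.float32)
r=cv2.minAreaRect(Q);print(r)
for c in ("top","scene"):
    dd=dict(np.load(c+"0.npz"))
    a=np.deg2rad(12.5)
    im=dd["frame"][:,:,::-1].copy()
    c0=(220,160,300,140) if c=="top" else (100,120,290,220)
    x,y,w,h=(255,165,256,140) if c=="top" else (100,120,290,220)
    cv2.imwrite(f"pics/crop_{c}.png",cv2.resize(im[y:y+h,x:x+w],None,fx=2.7,fy=2.7,interpolation=cv2.INTER_CUBIC))
E
```

```text
((570.6942749023438, -84.49110412597656), (130.54751586914062, 420.65582275390625), 12.369194984436035)
```

View pics/crop_top.png

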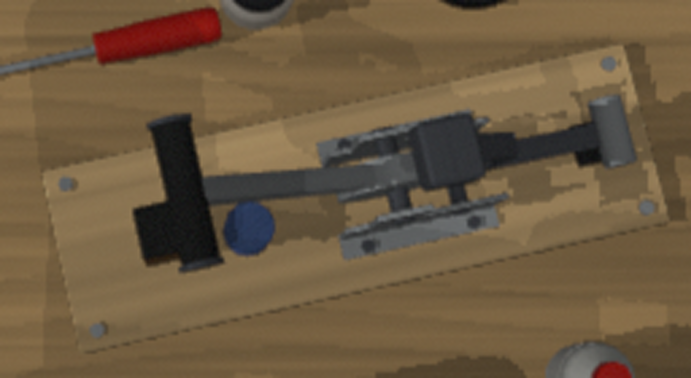

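View pics/crop_scene.png

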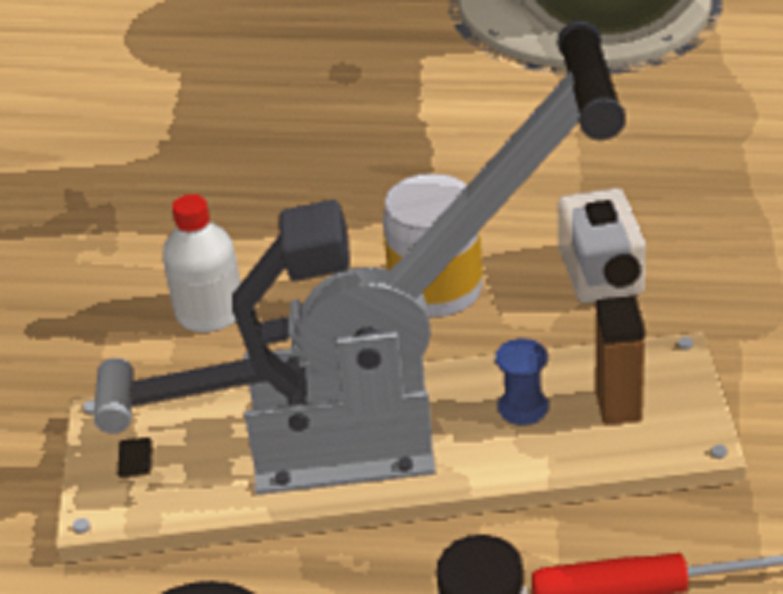

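```bash
cat >> h.py <<'E'
A=np.deg2rad(12.37); C=np.array([570.7,-84.5,0]); EX=np.array([np.cos(A),np.sin(A),0]); EY=np.array([-np.sin(A),np.cos(A),0]); EZ=np.array([0,0,1.])
def B(x,y,z): return C+x*EX+y*EY+z*EZ
def toboard(p): p=np.asarray(p)-C; return np.array([p@EX,p@EY,p[...,2] if p.ndim==1 else p[:,2]])
def pose(s): 
    w=s["ee_rot"]; return np.array(s["eef_pos"]),R.from_quat([w[1],w[2],w[3],w[0]])
def plan(s,targets,tilt,jawdir=None):
    p,r=pose(s)
    f=-np.cos(tilt)*EZ+np.sin(tilt)*EY   # finger direction
    best=None
    for jx in (EX,-EX) if jawdir is None else (jawdir,):
        M=np.stack([jx,f,np.cross(jx,f)],1); rv=(r.inv()*R.from_matrix(M)).as_rotvec()
        if best is None or np.linalg.norm(rv)<np.linalg.norm(best): best=rv
    print("pos",p.round(1),"board",toboard(p).round(1),"F",np.round(s["force"],1),"t",round(s["time_s"],2))
    print("twist",best.round(3), "deg",np.rad2deg(np.linalg.norm(best)).round(1))
    for t in targets: print("cm",(r.inv().apply(B(*t)-p)/10).round(2))
def angles(s): 
    p,r=pose(s); return r.as_matrix().round(2)
E
python3 - <<'E'
from h import *
from rig import telemetry
s=telemetry.sense(); print(angles(s))
top=dict(np.load("top0.npz"));sc=dict(np.load("scene0.npz"))
th=.87
pts=[B(-23,-166,87),B(23,-166,87),B(-38,-15+210*np.cos(th),106+210*np.sin(th)),B(38,-15+210*np.cos(th),106+210*np.sin(th)),B(-65,-210,16),B(65,-210,16),B(65,210,16),B(-65,210,16),B(27,-15,106)]
for n,d in (("top",top),("scene",sc)):
    im=d["frame"][:,:,::-1].copy(); im=cv2.resize(im,None,fx=3,fy=3)
    for u,v in proj(d,pts): cv2.circle(im,(int(3*u+1),int(3*v+1)),4,(0,255,0),-1)
    x,y,w,h=(255,165,256,140) if n=="top" else (100,120,290,220)
    im=im[3*y:3*(y+h),3*x:3*(x+w)]
    cv2.imwrite(f"pics/ov_{n}.png",cv2.resize(im,None,fx=.9,fy=.9))
plan(s,[(0,-168,200),(0,-168,120)],0.35)
E
```

```text
[[ 0.33 -0.    0.94]
 [-0.94  0.    0.33]
 [-0.   -1.    0.  ]]
pos [ 174.  -495.1  230.8] board [-475.5 -316.1  230.8] F [-0.4  0.  -0.6] t 0.1
twist [ 0.285 -1.433  0.253] deg 85.0
cm [-8.91  3.1  49.  ]
cm [-8.9  11.1  48.99]
```

View pics/ov_top.png

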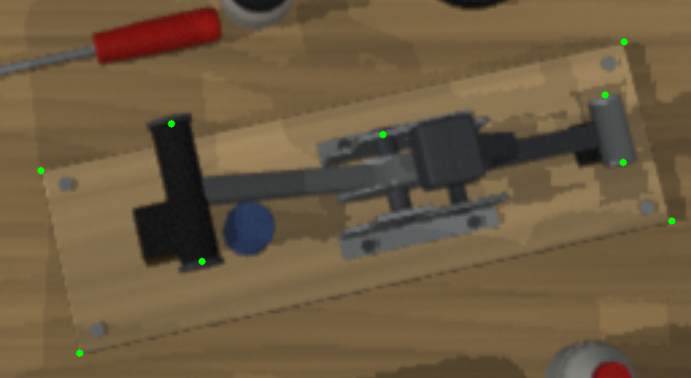

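View pics/ov_scene.png

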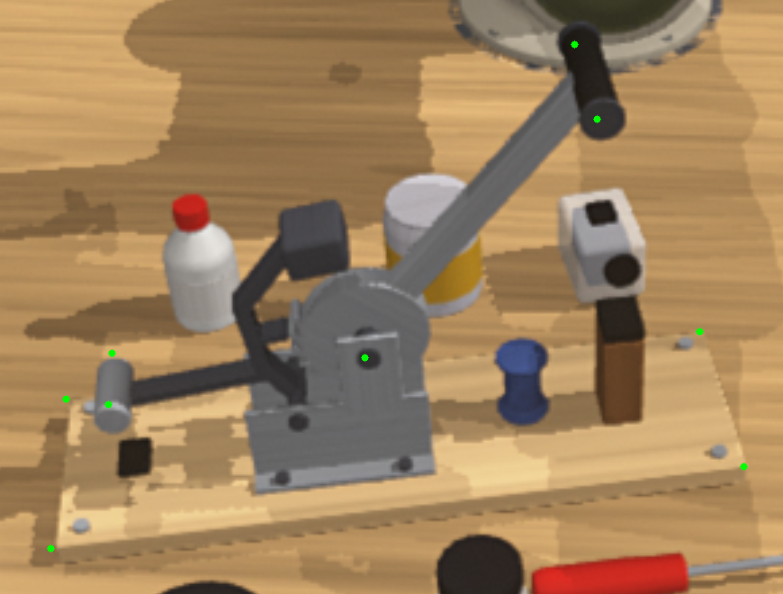

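The board-frame overlay matches both views: roller, pad bar at about 0.87 rad, and hinge. I'll approach above the roller with the fingers shut and the tool tilted away from the block.

```bash
cat >> h.py <<'E'
def plan2(s,targets,tilt):
    """fingers along f (tilt about board x), jaw axis along -EY-ish"""
    p,r=pose(s)
    f=-np.cos(tilt)*EZ+np.sin(tilt)*EY; x=-(np.cos(tilt)*EY+np.sin(tilt)*EZ)
    M=np.stack([x,f,np.cross(x,f)],1); rv=(r.inv()*R.from_matrix(M)).as_rotvec()
    print("pos",p.round(1),"board",toboard(p).round(1),"F",np.round(s["force"],1),"t",round(s["time_s"],2),"jaw",round(s["grip_width"],2),"q",np.round(s["joints"],2))
    print("twist",rv.round(3))
    for t in targets: print("cm",(r.inv().apply(B(*t)-p)/10).round(2))
E
python3 - <<'E'
from h import *
from rig import telemetry
plan2(telemetry.sense(),[(0,-172,150)],.35)
E
```

```text
pos [ 174.  -495.1  230.8] board [-475.5 -316.1  230.8] F [-0.4  0.  -0.6] t 0.1 jaw 0.99 q [-1.46  0.31  1.5  -0.    1.33 -0.22]
twist [0.021 0.121 0.348]
cm [-8.51  8.1  48.95]
```

```bash
python3 -m handwheel '[{"delta_pos":[-0.9,0.2,4],"twist":[0,0.01,0.03],"jaw":0},{"delta_pos":[-1.6,0.5,8],"twist":[0,0.03,0.08],"jaw":0},{"delta_pos":[-2.2,1,12],"twist":[0,0.05,0.13],"jaw":0},{"delta_pos":[-3,1.5,16],"twist":[0.01,0.06,0.18],"jaw":0},{"delta_pos":[-3.8,2,20],"twist":[0.01,0.08,0.24],"jaw":0},{"delta_pos":[-4.5,2.5,24],"twist":[0.01,0.1,0.3],"jaw":0},{"delta_pos":[-5.2,3,28],"twist":[0.02,0.12,0.35],"jaw":0},{"delta_pos":[-6,3.5,32],"twist":[0.02,0.12,0.35],"jaw":0},{"delta_pos":[-6.8,4,36],"twist":[0.02,0.12,0.35],"jaw":0},{"delta_pos":[-7.5,4.5,40],"twist":[0.02,0.12,0.35],"jaw":0}]' 30
python3 - <<'E'
from h import *
from rig import telemetry
plan2(telemetry.sense(),[(0,-170,115)],.35)
E
```

```text
time_s: 0.93
eef_pos: [528.0, -290.6, 185.5]
ee_rot: [0.62, -0.466, 0.533, -0.34]
force: [1.0, -0.5, -0.2]
grip_width: 0.003
pos [ 528.  -290.6  185.5] board [ -85.9 -192.2  185.5] F [ 1.  -0.5 -0.2] t 0.93 jaw 0.0 q [-0.78  0.67  1.11  0.19  1.66  0.57]
twist [ 0.002  0.    -0.001]
cm [0.35 7.37 8.6 ]
```

```bash
python3 -m handwheel '[{"delta_pos":[0.1,0.5,3],"twist":[0,0,0],"jaw":0},{"delta_pos":[0.2,1.5,6],"twist":[0,0,0],"jaw":0},{"delta_pos":[0.3,3,8.6],"twist":[0,0,0],"jaw":0},{"delta_pos":[0.3,5,8.6],"twist":[0,0,0],"jaw":0},{"delta_pos":[0.3,6.5,8.6],"twist":[0,0,0],"jaw":0},{"delta_pos":[0.3,7.3,8.6],"twist":[0,0,0],"jaw":0},{"delta_pos":[0.3,7.3,8.6],"twist":[0,0,0],"jaw":0},{"delta_pos":[0.3,7.3,8.6],"twist":[0,0,0],"jaw":0},{"delta_pos":[0.3,7.3,8.6],"twist":[0,0,0],"jaw":0},{"delta_pos":[0.3,7.3,8.6],"twist":[0,0,0],"jaw":0}]'
python3 - <<'E'
from h import *
from rig import telemetry,imaging
t=.35
T=[]
for q in (0,.1,.2,.3,.4,.5):
    a=np.arctan2(26,-105)+q; c=(-61+108.2*np.cos(a),61+108.2*np.sin(a))
    T.append((0,c[0]-11*np.sin(t),c[1]+11*np.cos(t)))
s=telemetry.sense();plan2(s,T,t)
d=imaging.capture("scene");cv2.imwrite("pics/s1.png",cv2.resize(d["frame"][120:340,100:390,::-1],None,fx=2.7,fy=2.7))
E
```

```text
time_s: 1.77
eef_pos: [605.9, -252.5, 117.8]
ee_rot: [0.62, -0.466, 0.532, -0.341]
force: [-0.0, -0.6, 0.7]
grip_width: 0.004
pos [ 605.9 -252.5  117.8] board [  -1.6 -171.7  117.8] F [-0.  -0.6  0.7] t 1.77 jaw 0.0 q [-0.66  0.84  0.99  0.22  1.59  0.67]
twist [-0.     0.     0.001]
cm [0.52 1.98 0.16]
cm [1.08 2.91 0.16]
cm [1.54 3.89 0.16]
cm [1.9  4.91 0.16]
cm [2.16 5.96 0.16]
cm [2.32 7.03 0.16]
```

View pics/s1.png

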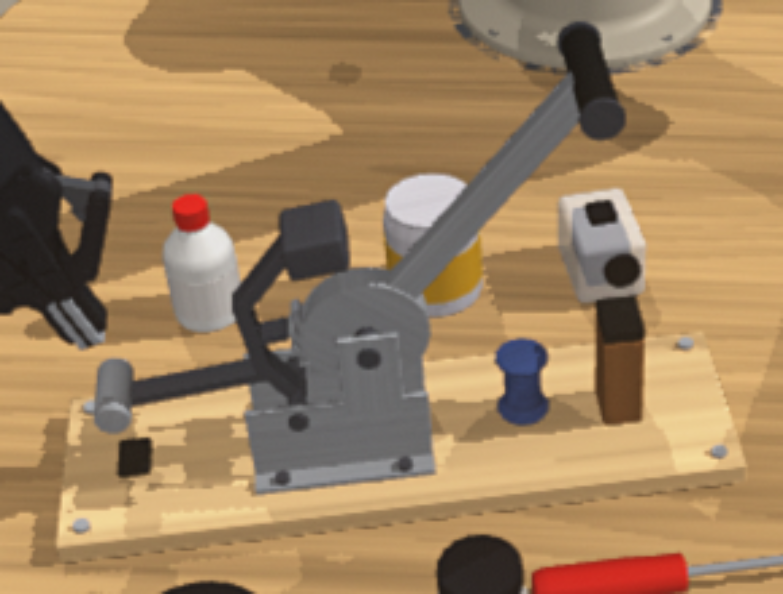

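The fingertips at crop (90,335) sit just above the roller at (113,370). Pressing now along the roller's arc.

```bash
python3 -m handwheel '[{"delta_pos":[0.3,1,0.1],"twist":[0,0,0],"jaw":0},{"delta_pos":[0.5,1.9,0.1],"twist":[0,0,0],"jaw":0},{"delta_pos":[0.8,2.4,0.1],"twist":[0,0,0],"jaw":0},{"delta_pos":[1.1,2.9,0.1],"twist":[0,0,0],"jaw":0},{"delta_pos":[1.3,3.4,0.1],"twist":[0,0,0],"jaw":0},{"delta_pos":[1.5,3.9,0.1],"twist":[0,0,0],"jaw":0},{"delta_pos":[1.7,4.4,0.1],"twist":[0,0,0],"jaw":0},{"delta_pos":[1.9,4.9,0.1],"twist":[0,0,0],"jaw":0},{"delta_pos":[2,5.4,0.1],"twist":[0,0,0],"jaw":0},{"delta_pos":[2.1,5.9,0.1],"twist":[0,0,0],"jaw":0}]'
python3 - <<'E'
from h import *
from rig import telemetry,imaging
s=telemetry.sense();plan2(s,[],.35)
d=imaging.capture("scene");cv2.imwrite("pics/s2.png",cv2.resize(d["frame"][120:340,100:390,::-1],None,fx=2.7,fy=2.7))
E
```

```text
time_s: 2.65
eef_pos: [606.4, -251.0, 53.4]
ee_rot: [0.62, -0.466, 0.533, -0.34]
force: [-0.3, 0.7, -0.1]
grip_width: 0.001
pos [ 606.4 -251.    53.4] board [  -0.8 -170.3   53.4] F [-0.3  0.7 -0.1] t 2.65 jaw 0.0 q [-0.66  0.9   1.04  0.22  1.48  0.64]
twist [ 0.001  0.    -0.001]
```

View pics/s2.png

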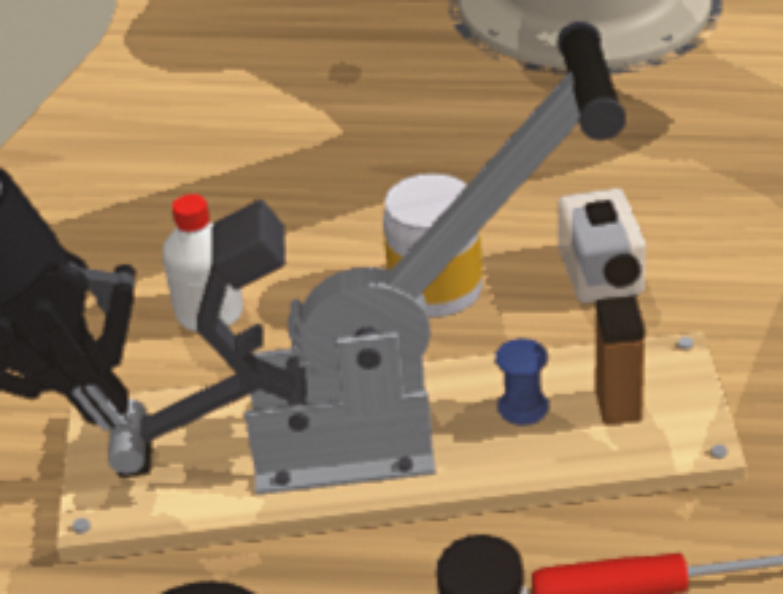

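The roller is down at (128,445) near its stop, the block has tipped, and the force is about zero. Backing off to check that it stays.

```bash
python3 -m handwheel '[{"delta_pos":[-0.2,-2,0],"twist":[0,0,0],"jaw":0},{"delta_pos":[-0.2,-5,0],"twist":[0,0,0],"jaw":0},{"delta_pos":[-0.2,-9,0],"twist":[0,0,0],"jaw":0},{"delta_pos":[-0.2,-13,0],"twist":[0,0,0],"jaw":0},{"delta_pos":[-0.2,-17,0],"twist":[0,0,0],"jaw":0},{"delta_pos":[-0.2,-21,0],"twist":[0,0,0],"jaw":0},{"delta_pos":[-0.2,-24,0],"twist":[0,0,0],"jaw":0},{"delta_pos":[-0.2,-26,0],"twist":[0,0,0],"jaw":0},{"delta_pos":[-0.2,-27,0],"twist":[0,0,0],"jaw":0},{"delta_pos":[-0.2,-27,0],"twist":[0,0,0],"jaw":0}]'
python3 - <<'E'
from h import *
from rig import telemetry,imaging
s=telemetry.sense()
d=imaging.capture("scene");cv2.imwrite("pics/s3.png",cv2.resize(d["frame"][120:340,100:390,::-1],None,fx=2.7,fy=2.7))
th=.87
plan2(s,[(0,120,320),(0,120,300)],0)
E
```

```text
time_s: 3.53
eef_pos: [620.0, -336.2, 305.3]
ee_rot: [0.62, -0.465, 0.531, -0.343]
force: [0.6, 0.6, 1.9]
grip_width: -0.003
pos [ 620.  -336.2  305.3] board [  -5.8 -256.4  305.3] F [0.6 0.6 1.9] t 3.53 jaw -0.0 q [-0.74  1.01  0.19  0.25  2.21  0.74]
twist [-0.004 -0.    -0.346]
cm [-35.92  11.37   0.55]
cm [-35.24  13.25   0.54]
```

View pics/s3.png

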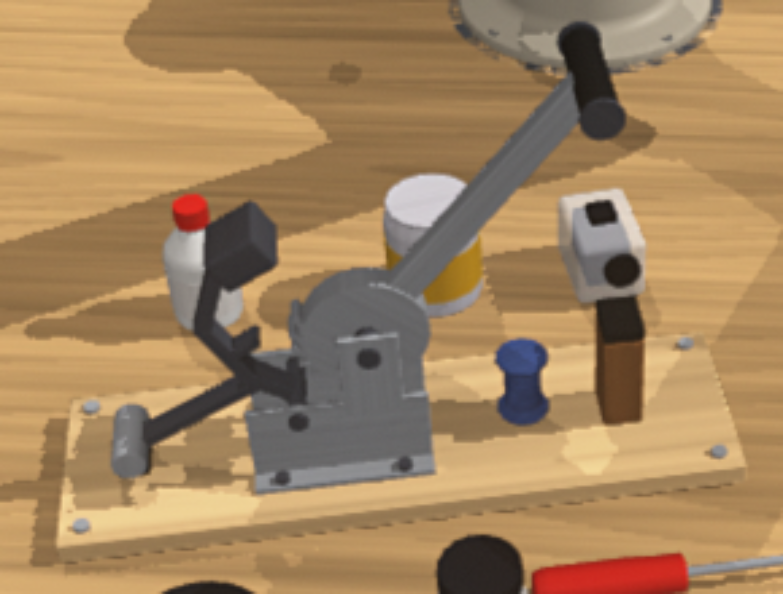

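The pawl stays tipped with the roller at (130,440). Next I'll move above the pad bar.

```bash
python3 - <<'E'
from h import *
from rig import telemetry
s=telemetry.sense();plan2(s,[(0,-70,325),(0,108,325)],.35)
E
```

```text
pos [ 620.3 -335.9  306.1] board [  -5.4 -256.2  306.1] F [-0.3  0.   0.8] t 3.58 jaw -0.0 q [-0.74  1.01  0.19  0.25  2.21  0.74]
twist [-0.005  0.001  0.006]
cm [-18.17   4.5    0.54]
cm [-34.92  10.5    0.53]
```

```bash
python3 -m handwheel '[{"delta_pos":[-3.6,0.9,0.3],"twist":[0,0,0],"jaw":0},{"delta_pos":[-7.2,1.8,0.5],"twist":[0,0,0],"jaw":0},{"delta_pos":[-10.8,2.7,0.5],"twist":[0,0,0],"jaw":0},{"delta_pos":[-14.4,3.6,0.5],"twist":[0,0,0],"jaw":0},{"delta_pos":[-18,4.5,0.5],"twist":[0,0,0],"jaw":0},{"delta_pos":[-22,5.9,0.5],"twist":[0,0,0],"jaw":0},{"delta_pos":[-26,7.3,0.5],"twist":[0,0,0],"jaw":0},{"delta_pos":[-29,8.4,0.5],"twist":[0,0,0],"jaw":0},{"delta_pos":[-32,9.5,0.5],"twist":[0,0,0],"jaw":0},{"delta_pos":[-34.9,10.5,0.5],"twist":[0,0,0],"jaw":0}]'
python3 - <<'E'
from h import *
from rig import telemetry,imaging
d=imaging.capture("scene");cv2.imwrite("pics/s4.png",cv2.resize(d["frame"][60:340,100:390,::-1],None,fx=2.1,fy=2.1))
s=telemetry.sense()
T=[]
for th in (.87,.8,.7,.6,.5,.4,.3,.2,.1,0,-.02):
    T.append((0,-15+210*np.cos(th)-11*np.sin(.35),106+210*np.sin(th)+11*np.cos(.35)))
plan2(s,T,.35)
E
```

```text
time_s: 4.42
eef_pos: [547.1, 22.9, 326.8]
ee_rot: [0.621, -0.465, 0.529, -0.343]
force: [1.1, -1.2, 0.5]
grip_width: 0.001
pos [546.2  27.4 327.7] board [ -0.  114.5 327.7] F [-0.5  4.4  1.2] t 4.47 jaw -0.0 q [-0.31  0.37  1.22  0.3   1.73  1.06]
twist [-0.006  0.007  0.004]
cm [ 1.53  4.86 -0.04]
cm [ 0.84  6.15 -0.04]
cm [ 0.01  8.08 -0.05]
cm [-0.62 10.09 -0.06]
cm [-1.04 12.14 -0.07]
cm [-1.26 14.23 -0.08]
cm [-1.27 16.33 -0.09]
cm [-1.07 18.42 -0.11]
cm [-0.66 20.48 -0.13]
cm [-0.05 22.49 -0.14]
cm [ 0.1  22.88 -0.15]
```

View pics/s4.png

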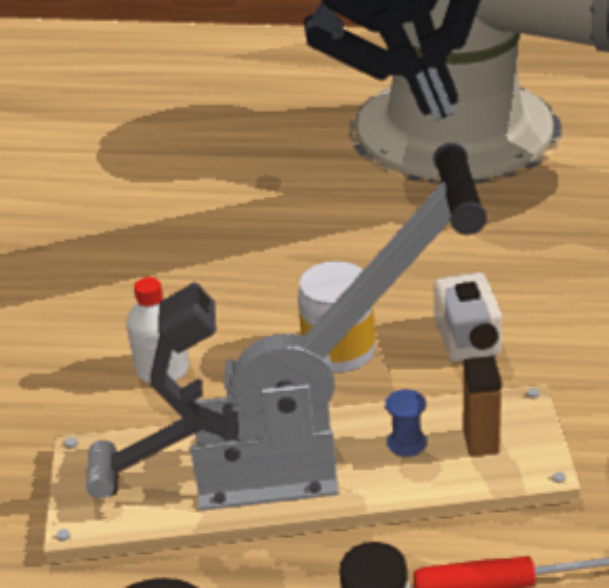

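The fingertips at (440,105) are over the pad bar at (460,185), and the pawl is still free. Pushing down along the arc.

```bash
python3 -m handwheel '[{"delta_pos":[0.6,1.5,0],"twist":[0,0,0],"jaw":0},{"delta_pos":[1.2,3,0],"twist":[0,0,0],"jaw":0},{"delta_pos":[1.2,4.3,0],"twist":[0,0,0],"jaw":0},{"delta_pos":[1.1,5.1,0],"twist":[0,0,0],"jaw":0},{"delta_pos":[0.8,5.9,0],"twist":[0,0,0],"jaw":0},{"delta_pos":[0.5,6.7,0],"twist":[0,0,0],"jaw":0},{"delta_pos":[0.2,7.5,0],"twist":[0,0,0],"jaw":0},{"delta_pos":[-0.1,8.3,0],"twist":[0,0,0],"jaw":0},{"delta_pos":[-0.4,9.2,0],"twist":[0,0,0],"jaw":0},{"delta_pos":[-0.6,10.1,0],"twist":[0,0,0],"jaw":0}]'
python3 - <<'E'
from h import *
from rig import telemetry,imaging
d=imaging.capture("scene");cv2.imwrite("pics/s5.png",cv2.resize(d["frame"][60:340,100:390,::-1],None,fx=2.1,fy=2.1))
s=telemetry.sense()
T=[]
for th in (.6,.5,.4,.3,.2,.1,0,-.02):
    T.append((0,-15+210*np.cos(th)-11*np.sin(.35),106+210*np.sin(th)+11*np.cos(.35)))
plan2(s,T,.35)
E
```

```text
time_s: 5.3
eef_pos: [539.7, 61.0, 234.1]
ee_rot: [0.622, -0.465, 0.529, -0.343]
force: [-0.4, 1.0, 5.8]
grip_width: -0.0
pos [539.1  61.6 232.5] board [  0.4 149.5 232.5] F [0.8 0.1 2.1] t 5.35 jaw -0.0 q [-0.25  0.39  1.42  0.31  1.49  1.05]
twist [-0.005  0.003  0.003]
cm [-0.55 -0.06 -0.04]
cm [-0.98  2.   -0.05]
cm [-1.19  4.09 -0.06]
cm [-1.2   6.19 -0.07]
cm [-1.    8.28 -0.08]
cm [-0.58 10.34 -0.09]
cm [ 0.03 12.34 -0.1 ]
cm [ 0.18 12.74 -0.11]
```

View pics/s5.png

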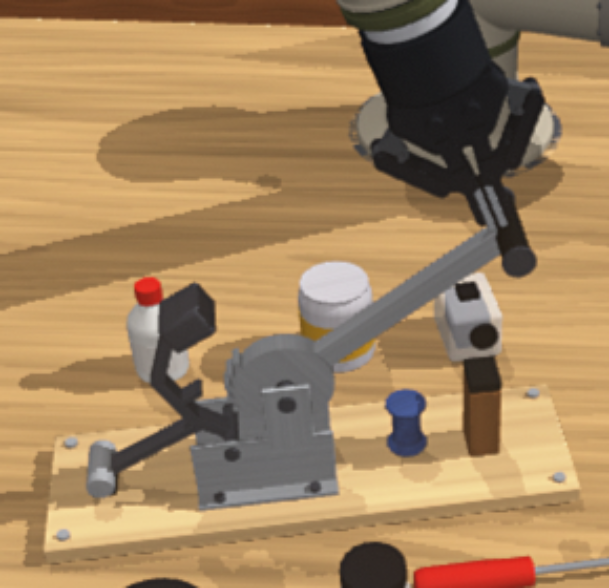

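The arm follows to about 0.6 rad with the fingertips on the bar. Continuing.

```bash
python3 -m handwheel '[{"delta_pos":[-0.7,0.6,0],"twist":[0,0,0],"jaw":0},{"delta_pos":[-0.9,1.5,0],"twist":[0,0,0],"jaw":0},{"delta_pos":[-1.1,2.5,0],"twist":[0,0,0],"jaw":0},{"delta_pos":[-1.2,3.5,0],"twist":[0,0,0],"jaw":0},{"delta_pos":[-1.3,4.5,0],"twist":[0,0,0],"jaw":0},{"delta_pos":[-1.3,5.5,0],"twist":[0,0,0],"jaw":0},{"delta_pos":[-1.3,6.5,0],"twist":[0,0,0],"jaw":0},{"delta_pos":[-1.2,7.5,0],"twist":[0,0,0],"jaw":0},{"delta_pos":[-1.0,8.5,0],"twist":[0,0,0],"jaw":0},{"delta_pos":[-0.8,9.5,0],"twist":[0,0,0],"jaw":0}]'
python3 - <<'E'
from h import *
from rig import telemetry,imaging
d=imaging.capture("scene");cv2.imwrite("pics/s6.png",cv2.resize(d["frame"][60:340,100:390,::-1],None,fx=2.1,fy=2.1))
s=telemetry.sense()
T=[]
for th in (.1,.05,0,-.02,-.03):
    T.append((0,-15+210*np.cos(th)-11*np.sin(.35),106+210*np.sin(th)+11*np.cos(.35)))
plan2(s,T,.35)
E
```

```text
time_s: 6.18
eef_pos: [530.0, 99.4, 144.4]
ee_rot: [0.62, -0.465, 0.532, -0.341]
force: [-0.0, 1.5, 3.7]
grip_width: 0.0
pos [529.3  99.5 142.5] board [ -1.  188.6 142.5] F [0.5 0.9 0.3] t 6.23 jaw -0.0 q [-0.19  0.47  1.56  0.33  1.27  1.04]
twist [ 0.001 -0.001  0.001]
cm [0.03 0.55 0.1 ]
cm [0.32 1.56 0.1 ]
cm [0.65 2.55 0.11]
cm [0.8  2.95 0.11]
cm [0.87 3.14 0.11]
```

View pics/s6.png

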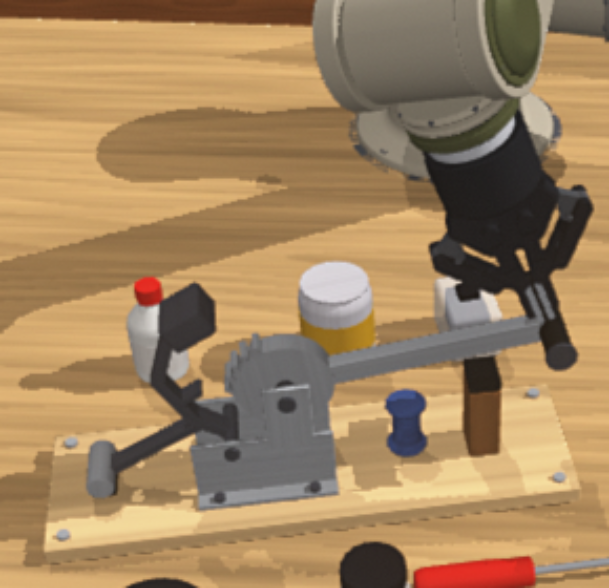

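```bash
python3 -m handwheel '[{"delta_pos":[0,0.4,0.1],"twist":[0,0,0],"jaw":0},{"delta_pos":[0.1,0.8,0.1],"twist":[0,0,0],"jaw":0},{"delta_pos":[0.2,1.2,0.1],"twist":[0,0,0],"jaw":0},{"delta_pos":[0.3,1.5,0.1],"twist":[0,0,0],"jaw":0},{"delta_pos":[0.4,1.8,0.1],"twist":[0,0,0],"jaw":0},{"delta_pos":[0.5,2.1,0.1],"twist":[0,0,0],"jaw":0},{"delta_pos":[0.6,2.4,0.1],"twist":[0,0,0],"jaw":0},{"delta_pos":[0.7,2.6,0.1],"twist":[0,0,0],"jaw":0},{"delta_pos":[0.7,2.7,0.1],"twist":[0,0,0],"jaw":0},{"delta_pos":[0.7,2.7,0.1],"twist":[0,0,0],"jaw":0}]'
python3 - <<'E'
from h import *
from rig import telemetry,imaging
d=imaging.capture("scene");cv2.imwrite("pics/s7.png",cv2.resize(d["frame"][60:340,100:390,::-1],None,fx=2.1,fy=2.1))
s=telemetry.sense()
plan2(s,[],.35)
E
```

```text
time_s: 7.07
eef_pos: [530.9, 101.9, 117.9]
ee_rot: [0.62, -0.465, 0.531, -0.342]
force: [-1.0, 1.4, 3.3]
grip_width: -0.0
pos [530.9 101.9 117.9] board [  1.  190.6 117.9] F [-0.3  0.5  3.5] t 7.12 jaw 0.0 q [-0.18  0.5   1.59  0.34  1.22  1.03]
twist [-0.003  0.001  0.003]
```

View pics/s7.png

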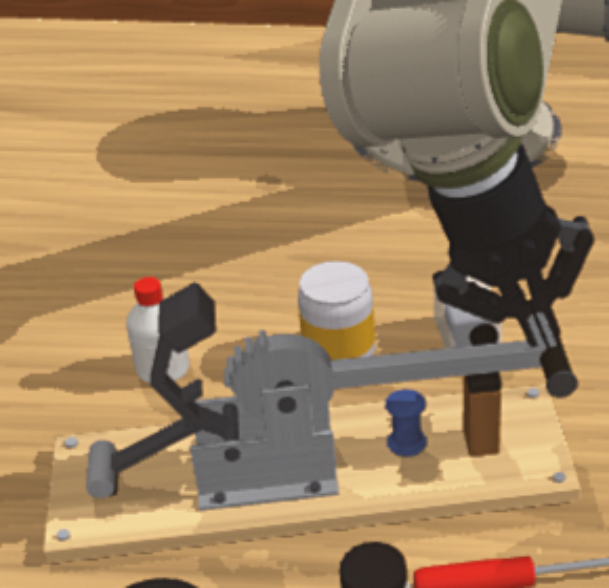

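Nearly level, but the force is only 3.5 N, so it is not on the stop yet. Pressing a few millimetres more.

```bash
python3 -m handwheel '[{"delta_pos":[0.05,0.1,0],"twist":[0,0,0],"jaw":0},{"delta_pos":[0.05,0.15,0],"twist":[0,0,0],"jaw":0},{"delta_pos":[0.1,0.2,0],"twist":[0,0,0],"jaw":0},{"delta_pos":[0.1,0.25,0],"twist":[0,0,0],"jaw":0},{"delta_pos":[0.1,0.3,0],"twist":[0,0,0],"jaw":0},{"delta_pos":[0.15,0.35,0],"twist":[0,0,0],"jaw":0},{"delta_pos":[0.15,0.4,0],"twist":[0,0,0],"jaw":0},{"delta_pos":[0.15,0.4,0],"twist":[0,0,0],"jaw":0},{"delta_pos":[0.15,0.4,0],"twist":[0,0,0],"jaw":0},{"delta_pos":[0.15,0.4,0],"twist":[0,0,0],"jaw":0}]'
```

```text
time_s: 7.95
eef_pos: [531.3, 101.9, 116.8]
ee_rot: [0.621, -0.465, 0.531, -0.342]
force: [-11.2, -1.7, 32.6]
grip_width: -0.001
```

32.6 N with only 1.1 mm of travel means the arm is on the hard stop. Coming away.

```bash
python3 -m handwheel '[{"delta_pos":[-0.1,-0.5,0],"twist":[0,0,0],"jaw":0},{"delta_pos":[-0.1,-1.5,0],"twist":[0,0,0],"jaw":0},{"delta_pos":[-0.1,-3,0],"twist":[0,0,0],"jaw":0},{"delta_pos":[-0.1,-6,0],"twist":[0,0,0],"jaw":0},{"delta_pos":[-0.1,-9,0],"twist":[0,0,0],"jaw":0},{"delta_pos":[-0.1,-12,0],"twist":[0,0,0],"jaw":0},{"delta_pos":[-0.1,-14,0],"twist":[0,0,0],"jaw":0},{"delta_pos":[-0.1,-15,0],"twist":[0,0,0],"jaw":0},{"delta_pos":[-0.1,-15,0],"twist":[0,0,0],"jaw":0},{"delta_pos":[-0.1,-15,0],"twist":[0,0,0],"jaw":0}]'
python3 - <<'E'
from h import *
from rig import telemetry,imaging
d=imaging.capture("scene")
im=cv2.resize(d["frame"],None,fx=3,fy=3)[:,:,::-1].copy()
for u,v in proj(d,[B(38,195,106),B(-38,195,106),B(27,-15,106)]): cv2.circle(im,(int(3*u+1),int(3*v+1)),4,(0,255,0),-1)
cv2.imwrite("pics/s8.png",cv2.resize(im[180:1140,300:1170],(725,800*0+600)) if 0 else cv2.resize(im[300:1140,270:1290],None,fx=.7,fy=.7))
t=imaging.capture("top");cv2.imwrite("pics/t8.png",t["frame"][:,:,::-1])
a=np.load("top0.npz")["frame"].astype(int); 
plan2(telemetry.sense(),[],.35)
E
```

```text
time_s: 8.78
eef_pos: [541.0, 52.8, 253.9]
ee_rot: [0.62, -0.466, 0.532, -0.342]
force: [-0.0, -0.5, -0.3]
grip_width: 0.002
pos [540.7  53.2 253.3] board [2.000e-01 1.409e+02 2.533e+02] F [ 0.5 -0.1 -0.1] t 8.88 jaw 0.0 q [-0.27  0.39  1.38  0.31  1.55  1.06]
twist [ 0.    -0.     0.001]
```

View pics/s8.png

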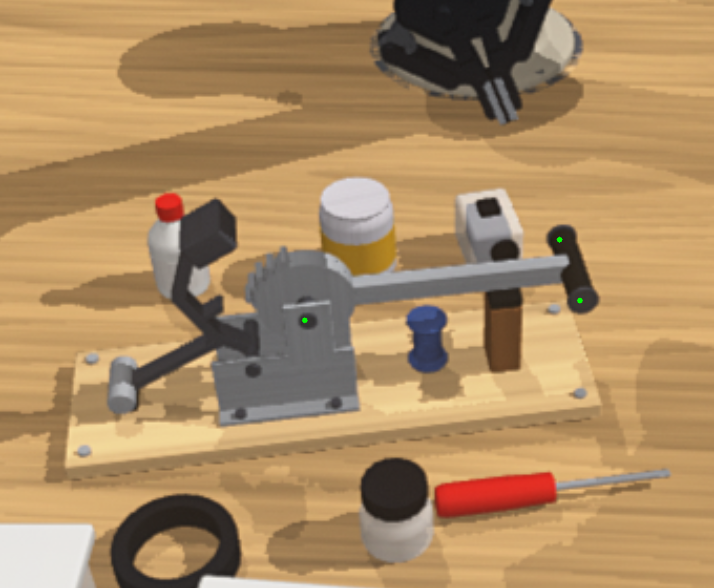

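View pics/t8.png

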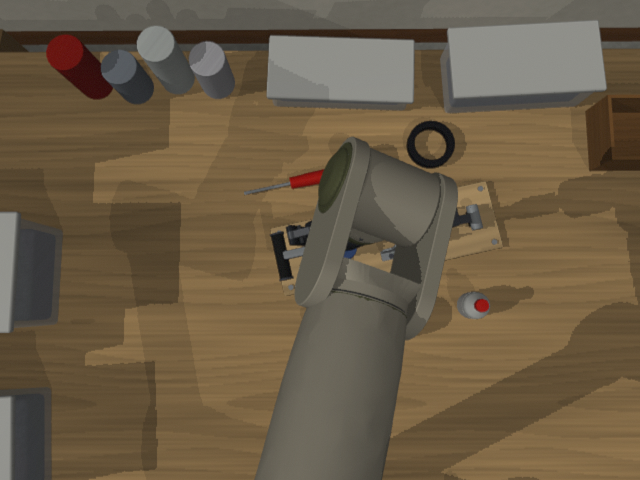

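The pad bar ends at (560,238) and (581,298) sit on the projected level pose. The pawl is free, and the spool and the other loose items stand where they were. The robot is clear, so I'm handing in.

```bash
python3 -c "
from rig import ctrl
print(ctrl.finish_job())"
```

```text
the job is handed in; nothing more can be done
None
```

The job is done and handed in at about 8.9 s of robot time. With the jaws shut, I pressed the thumb roller down until the pawl tipped over. After backing off, a picture showed it had stayed free of the teeth. I then pushed the pad bar down its arc until the arm met its hard stop, and came away.

**Arm:** at the end of the push the force rose to about 33 N with only about 1 mm of travel. The bar ends matched the projected level pose in the last scene picture.

**Pawl and loose things:** in the last scene picture the pawl was still free, and the spool and other loose things stood where they were. In the last top picture the robot hid the middle of the board, the rivets jar, the tin and the camera case, so those I checked only in the scene view and by eye.

**Robot:** it ended clear, with the tip about 135 mm above the bar and the force reading about zero. No check failed.

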